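Fill the round tin of mounted stones

ROBOT

A 7-joint arm with a two-finger parallel gripper is mounted at the origin on a cart in front of the work surface, level with it; the furniture and walls round the work are solid. World frame = base frame: x ahead of the robot, y to its left, z up, the work surface at z = 0. Lengths are in m, angles in rad, forces in N, time in s.
With the tool pointing down it reaches from about 0.4 to 0.85 m from the base axis. Payload 10.4 kg.
Tool frame: the origin (TCP) lies midway between the tips of the shut fingers; the grasp point (between the pads) lies 19 mm behind it; z points along the fingers, y is the line along which they close (so a half turn about z gives the same grasp; the last joint's range is limited). The gripper opens to 85 mm and grips with 20 to 120 N. Pads are 22 mm wide; open, the fingers measure 114 mm over their backs; the gripper's body (76 mm by 85 mm) begins 54 mm behind the grasp point. The pads swing forward as they close: fully open they stand 13 mm farther back than shut.
Start: joints at [-1.271, 0.332, -0.065, 1.46, 0.022, 1.35, -0.088], TCP at [0.198, 0.593, 0.231] pointing down, gripper open.
Joint ranges: [-2.6, 2.6], [-0.5, 2.12], [-1.47, 1.34], [0.16, 2.42], [-1.27, 4.41], [0.06, 2.06], [-2.6, 2.6]. Speed limits (rad/s): [2.22, 2.22, 2.79, 2.79, 3.14, 3.14, 3.14].

INTERFACE

Orientations are given as a unit quaternion [x, y, z, w].
In Python, from workcell import get_obs, camera, camera_params, hand_in gives the robot as it stands.
- The arm moves only by the tool carry_out, never from a script. Its argument "commands" is a list that holds one entry, the list of rows, each a list of 6 numbers: the shift along the tool's x, y, z in units of 40 mm (1.0 is 40 mm), then the turn, a rotation vector about the tool's x, y, z in units of 6 degrees (1.0 is 6 degrees). In form: [[[x, y, z, ax, ay, az], ...]]. A call has 1 to 20 rows; each row shifts and turns the commanded pose from where the row before left it, along the tool's axes as they then stand; what a row does not reach is not made up. A row lasts 1/12 s, in which the tool goes at most 41.7 mm and 7.16 degrees, less where a joint would pass 70% of its speed; a pose out of reach is approached as far as the arm can. A call is refused whole if a number of a shift passes 1 or a number of a turn 1, either way. A call with a gripper value outside its range is refused whole. "hand" is the closure, from -1 (fully open) to 1 (shut), set as the call begins (left out, the last holds). The fingers move at their own pace and stop on an object; "force" is the grip in N (left out, the last holds). Time passes only in rows, so rows that do not move let the fingers close. It gives the time, the measured TCP pose, the force, the opening and the grip force at its end, in the units of the state.
- get_obs(): the state, without advancing time (a new reading comes with each control period).
- camera(name): name is "side" or "top" or "wrist"; returns the picture (420x560x3 uint8, red, green, blue); there is no depth.
- camera_params(name): a dict with "mtx" (3x3 intrinsics, pixels), "k1" (the pictures are not rectified: a ray, as slopes to the right and down, at radius r is drawn at 1 + k1 r^2 times it, then the intrinsics apply), "R" (3x3) and "t" (3): a world point X has camera coordinates R X + t. Camera axes: x right, y down, z forward; pixel columns grow to the right and rows downward; lengths in m; the calibration is good to about 2 mm. A picture is of the moment at which its call begins: read the wrist's pose just before it. camera_params takes no time and is no camera call; for the wrist camera it gives the pose at the moment of the call.
- hand_in(): hands the job in; it is judged then, once.
The state is a dict: "clock": time; "joint_pos": joint angles; "joint_velocities": joint speeds; "tau": joint torques, N m; "position": TCP position; "ee_rot": TCP orientation; "ft_force": force on the tool from outside, world axes, zero at the start; "torque": the same for the moment, N m; "grip_width": opening from 0.0 (shut) to 1.0 (fully open); "grasp_force": force on a finger pad.
Only numpy, scipy, OpenCV 4.12 (cv2) and the standard library are available. Lean on these libraries where they do the work, as an engineer would, in place of code of your own. Each camera call takes 0.05 s, during which the arm holds its last target. There are 200 camera calls.

TASK

The round tin behind the vice holds mounted grinding stones, one in the middle and six evenly round it, but the middle place and one place in the ring are empty. Put the two straight cylindrical stones from the worktop into the empty places, shank up, each standing flat on the tin's floor in the middle of its place. Set them down gently instead of dropping them, for they chip.

Things in the scene. Friction and masses are not known exactly. Their poses are not given: they have to be found in the camera images.
- tin: Round open aluminium tin fixed to the worktop: 158 mm across, 152 inside, wall 22 high, floor 4 mm thick. Origin: centre of its underside, z up. Places 49 mm apart: one at the origin (empty), six round it at 0 (empty), 60, 120, 180, 240, 300 degrees from its x axis. The other five hold stones like stone_a, cemented fast, shank tops 84 mm up. Gaps: 9 mm between stones, 7 to the wall.
- rim_place (a point): Centre of the empty place in the ring, on the tin's inner floor, 4 mm above the worktop, 49 mm from the tin's centre along the tin's own x axis; axes as the tin's. In both empty places fingers have most room between the neighbouring shanks when they close along 30, 90 or 150 degrees from the tin's x axis.
- stone_a: Loose straight cylindrical orange-brown stone, about 120 g, standing shank up: 40 mm diameter, 30 high, edges rounded 3 mm; on top an upright steel shank of 12 mm diameter, top 80 mm above the underside (its lowest 4 mm in an 18 mm collar). Origin: centre of its underside, z up. Grip the shank about 58 mm up. Stands on the worktop right or left of the vice.
- stone_b: A second stone just like stone_a; either may go in either place. Among them stand, with like shanks, a tapered stone (a cone) and a flat wide wheel (58 mm wide, 14 thick), which do not belong in the tin. Which stands where varies.
Mind the look-alikes: they are no part of the job. Leave any turquoise look-alike of the stone_a alone.

How it is judged:
At the end, for the whole second after the job is handed in: One straight stone stands in the middle of the tin and the other in the empty ring place, each within 12 mm of the centre of its place, on the tin's floor (underside within 4 mm of it), shank up within 7 degrees, and at rest (((horizontal distance between stone_a and tin below 0.012 m and horizontal distance between stone_b and rim_place below 0.012 m) or (horizontal distance between stone_b and tin below 0.012 m and horizontal distance between stone_a and rim_place below 0.012 m)) and z of each of stone_a, stone_b in the frame of tin below 0.008 m and angle between each of stone_a, stone_b's own z axis and vertical below 0.12 rad and linear speed of each of stone_a, stone_b below 0.03 m/s); the robot touches nothing.
It fails at once if stone_a dropped into the tin (faster than 0.7 m/s just above its floor) (horizontal distance between stone_a and tin below 0.08 m and z of stone_a in the frame of tin below 0.04 m and linear speed of stone_a above 0.7 m/s).
It fails at once if stone_b dropped into the tin (faster than 0.7 m/s just above its floor) (horizontal distance between stone_b and tin below 0.08 m and z of stone_b in the frame of tin below 0.04 m and linear speed of stone_b above 0.7 m/s).
It also fails if it takes over 51 s, if anything falls off the work surface, if the arm or the gripper's body presses on something with over 40 N, if the wrist force passes 120 N, or if a joint passes its speed limit or range.

## Working session

There is one attempt and no reset: what is moved stays moved. The work goes in short steps, Python scripts to look and compute and a tool call to move; the robot and the scene stay as the last step left them, time stands still between calls to the robot, and variables do not carry over. Pictures are saved under pics/ and viewed, at most 10 in all, crops included, and the job is handed in when it is done.

Besides the shell and the picture viewer there is one more tool, called after ">>>" by a JSON object that holds its "op" and its "data", one argument or row to a line. carry_out: Moves the arm, as the interface text tells. Its arguments: {"type":"object","properties":{"commands":{"type":"array"},"hand":{"type":"number"},"force":{"type":"number"}},"required":["commands"]}

```bash
mkdir -p pics; ls; python3 - <<'E'
from workcell import *
import cv2,numpy as np
for n in("top","side"):
    cv2.imwrite(f"pics/{n}0.png",cv2.cvtColor(camera(n),cv2.COLOR_RGB2BGR))
    p=camera_params(n); print(n,{k:np.round(v,3).tolist() for k,v in p.items()})
o=get_obs();print({k:np.round(v,3).tolist() for k,v in o.items()})
E
```

```text
pics
top {'mtx': [[382.952, 0.0, 277.775], [0.0, 382.952, 213.303], [0.0, 0.0, 1.0]], 'k1': -0.084, 'R': [[0.025, -1.0, 0.011], [-0.986, -0.027, -0.165], [0.165, -0.006, -0.986]], 't': [0.135, 0.549, 0.798]}
side {'mtx': [[478.081, 0.0, 283.762], [0.0, 478.081, 212.283], [0.0, 0.0, 1.0]], 'k1': -0.096, 'R': [[-0.958, -0.287, -0.003], [-0.131, 0.445, -0.886], [0.256, -0.848, -0.464]], 't': [0.573, 0.057, 0.855]}
{'clock': 0.1, 'joint_pos': [-1.271, 0.333, -0.065, 1.461, 0.022, 1.35, -0.089], 'joint_velocities': [-0.0, -0.003, -0.0, -0.002, -0.002, -0.0, 0.001], 'tau': [0.002, -62.674, 0.049, -39.243, 0.016, 0.007, 0.0], 'position': [0.198, 0.592, 0.231], 'ee_rot': [0.161, 0.987, -0.001, -0.0], 'ft_force': [0.477, -1.139, -0.39], 'torque': [0.041, -0.003, -0.018], 'grasp_force': 0.0, 'grip_width': 1.002}
```

View pics/top0.png

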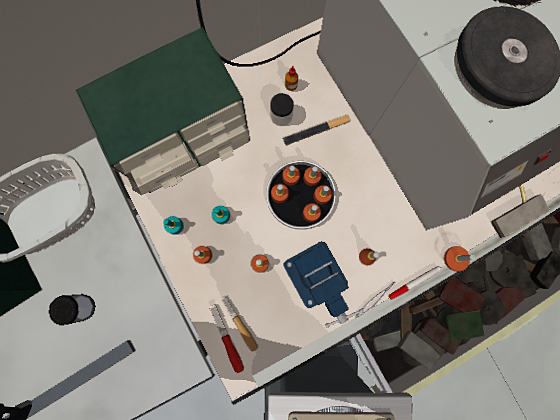

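View pics/side0.png

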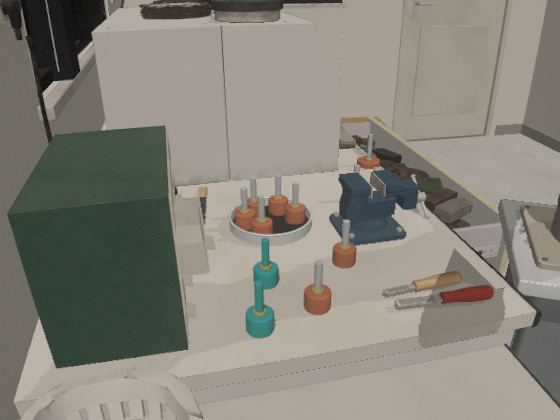

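The top view shows the tin at about (300,194). The two straight orange stones are at about (203,254) and (261,263), with the cone at (369,256) and the wheel at (457,258). The side view agrees, with the straight stones at (318,298) and (345,255). Next I'll measure positions from the orange blobs.

```bash
cat > h.py <<'E'
from workcell import *
import cv2,numpy as np
from scipy.optimize import least_squares
def proj(p,X):
    c=np.atleast_2d(X)@np.array(p["R"]).T+np.array(p["t"])
    s=c[:,:2]/c[:,2:]; s=s*(1+p["k1"]*(s**2).sum(1,keepdims=True)); m=np.array(p["mtx"])
    return s*[m[0,0],m[1,1]]+m[:2,2]
def hullc(pts):
    h=cv2.convexHull(np.float32(pts)); M=cv2.moments(h); return np.array([M["m10"],M["m01"]])/M["m00"]
A=np.linspace(0,2*np.pi,48,endpoint=False)
def cyl(x,y,z0=0):
    r=[(20,3),(20,27),(17,30),(17,0)]
    return np.array([[x+a*np.cos(t)/1e3,y+a*np.sin(t)/1e3,z0+b/1e3] for a,b in r for t in A])
def pred(p,x,y,z0=0): return hullc(proj(p,cyl(x,y,z0)))
def ground(p,uv,z):
    return least_squares(lambda q:proj(p,[q[0],q[1],z])[0]-uv,[.5,0.1]).x
def blobs(im,amin=60):
    h=cv2.cvtColor(im,cv2.COLOR_RGB2HSV)
    m=((h[...,0]<16)&(h[...,1]>130)&(h[...,2]>70)).astype(np.uint8)
    n,l,s,c=cv2.connectedComponentsWithStats(m,connectivity=4)
    return [(hullc(np.argwhere(l==i)[:,::-1]),s[i,4],s[i,2:4]) for i in range(1,n) if s[i,4]>amin]
E
python3 - <<'E'
from h import *
for n in("top","side"):
    im=cv2.cvtColor(cv2.imread(f"pics/{n}0.png"),cv2.COLOR_BGR2RGB);p=camera_params(n)
    for c,a,s in blobs(im):
        q=least_squares(lambda q:pred(p,*q)-c,ground(p,c,.015)).x
        print(n,c.round(1),a,s,q.round(4), np.ptp(proj(p,cyl(*q)),axis=0).round(1))
E
```

```text
top [290.6  77.6] 154 [13 24] [0.8884 0.1264] [16.7 19.7]
top [290.3 175.2] 187 [18 19] [0.6406 0.1225] [17.7 19.4]
top [311.5 175.8] 188 [18 19] [0.6407 0.0734] [18.2 19.4]
top [279.3 192.8] 186 [18 19] [0.5981 0.1472] [17.6 19.2]
top [322.2 194.1] 194 [18 19] [0.5978 0.0483] [18.6 19.2]
top [311.3 212. ] 198 [18 19] [0.5554 0.0731] [18.5 19. ]
top [201.2 254.1] 163 [17 17] [0.4529 0.3185] [19.7 18.5]
top [456.9 258.3] 390 [24 26] [ 0.457  -0.2636] [21.6 18. ]
top [366.7 256.9] 151 [17 15] [ 0.4563 -0.0532] [20.1 18.4]
top [259.4 262.9] 189 [18 17] [0.4369 0.1873] [18.3 18.4]
top [398.6 291.6] 117 [20 14] [ 0.3804 -0.125 ] [20.9 18.5]
top [249.3 341.4] 86 [16 18] [0.2664 0.2041] [19.  20.6]
top [232.4 354.6] 315 [22 37] [0.2373 0.2397] [19.6 21. ]
side [368.5 161.5] 186 [22 12] [ 0.4544 -0.2455] [17.1 16.5]
side [286.8 209.2] 545 [36 28] [0.5753 0.0569] [20.3 21.3]
side [253.3 218.1] 577 [36 32] [0.6261 0.1108] [21.3 22.2]
side [344.2 254.2] 338 [22 24] [0.4364 0.188 ] [24.7 26. ]
side [318.1 298.2] 408 [26 29] [0.4516 0.316 ] [27.9 30.8]
side [467.3 294.3] 629 [52 17] [0.2392 0.2466] [30.4 30.1]
```

```bash
cat >> h.py <<'E'
from scipy.spatial.transform import Rotation as Rn
def go(x,y,z,yaw=60,extra=""):
    o=get_obs(); R=Rn.from_quat(o["ee_rot"]); a=np.radians(yaw)
    Y=np.array([np.cos(a),np.sin(a),0]); Z=np.array([0,0,-1.]); T=Rn.from_matrix(np.c_[np.cross(Y,Z),Y,Z])
    turn=np.degrees((R.inv()*T).as_rotvec())/6
    d=np.array([x,y,z])-o["position"]
    print("t",round(float(o["clock"]),2),"pos",np.round(o["position"],4),"turn",turn.round(2),"shift now",(R.inv().apply(d)/.04).round(3),"after turn",(T.inv().apply(d)/.04).round(3),"F",np.round(o["ft_force"],1),"w",round(float(o["grip_width"]),3),round(float(o["grasp_force"]),1))
E
python3 - <<'E'
from h import *
p=camera_params("top")
C=np.array([[290.3,175.2],[311.5,175.8],[279.3,192.8],[322.2,194.1],[311.3,212.]])
seen=np.array([120+120,120+60,300,120,60])+0.
def P(q,off):
    return np.array([pred(p,q[0]+.049*np.cos(q[2]+o),q[1]+.049*np.sin(q[2]+o),.004) for o in off])
off=np.radians([300,240,0,0,0])
# measured angles -> assign to nearest nominal around yaw 150
g=np.array([[.6406,.1225],[.6407,.0734],[.598,.1472],[.5978,.0483],[.5554,.0731]])-[.598,.0978]
off=np.radians(np.round((np.degrees(np.arctan2(g[:,1],g[:,0]))-150)/60)*60)
r=least_squares(lambda q:(P(q,off)-C).ravel(),[.598,.098,np.radians(150)])
q=r.x;print(q[:2],np.degrees(q[2]),r.fun.round(1),"rim",q[:2]+.049*np.array([np.cos(q[2]),np.sin(q[2])]))
go(.4366,.1876,.18)
E
```

```text
[0.59709202 0.09805949] 150.05103158090904 [ 0.1  0.   0.1  0.   0.   0.1 -0.1 -0.1 -0.  -0. ] rim [0.55463497 0.12252169]
t 0.1 pos [0.1981 0.5924 0.2306] turn [-0.01  0.    1.92] shift now [-8.864 -7.704  1.275] after turn [-10.223  -5.783   1.265] F [ 0.5 -1.1 -0.4] w 1.002 0.0
```

>>> {"op": "carry_out", "data": {
  "commands": [
    [[0,0,0,0,0,0.96],[0,0,0,0,0,0.96],[-0.6,-0.34,0.05,0,0,0],[-0.6,-0.34,0.05,0,0,0],[-0.6,-0.34,0.05,0,0,0],[-0.6,-0.34,0.05,0,0,0],[-0.6,-0.34,0.05,0,0,0],[-0.6,-0.34,0.05,0,0,0],[-0.6,-0.34,0.05,0,0,0],[-0.6,-0.34,0.05,0,0,0],[-0.6,-0.34,0.05,0,0,0],[-0.6,-0.34,0.05,0,0,0],[-0.6,-0.34,0.05,0,0,0],[-0.6,-0.34,0.05,0,0,0],[-0.6,-0.34,0.05,0,0,0],[-0.6,-0.34,0.05,0,0,0],[-0.6,-0.34,0.05,0,0,0],[-0.6,-0.34,0.05,0,0,0],[0,0,0,0,0,0],[0,0,0,0,0,0]]
  ],
  "hand": -1
}}

```text
clock: 1.77
position: [0.4223, 0.2109, 0.1991]
ee_rot: [0.26, 0.965, -0.0, -0.0]
ft_force: [-0.3, 0.5, -0.7]
grip_width: 1.0
grasp_force: 0.0
```

```bash
python3 - <<'E'
from h import *
go(.4366,.1876,.18)
p=camera_params("wrist");im=camera("wrist")
cv2.imwrite("pics/w1.png",cv2.cvtColor(im,cv2.COLOR_RGB2BGR))
for c,a,s in blobs(im,200):
    q=least_squares(lambda q:pred(p,*q)-c,ground(p,c,.015)).x
    print(c.round(1),a,s,q.round(4), np.ptp(proj(p,cyl(*q)),axis=0).round(1))
E
```

```text
t 1.77 pos [0.4223 0.2109 0.1991] turn [-0.   -0.   -0.03] shift now [-0.602 -0.323  0.476] after turn [-0.6   -0.326  0.477] F [-0.3  0.5 -0.7] w 1.0 0.0
[225.7   8.1] 457 [41 22] [0.2661 0.252 ] [48.7 56.9]
[382.6 154.1] 806 [40 40] [0.4537 0.3175] [47.  43.5]
[262. 203.] 735 [36 38] [0.437 0.187] [39.3 43.1]
[232.2 338.6] 1061 [36 60] [0.5687 0.0655] [35.  40.1]
[301.6 342.4] 1031 [35 63] [0.6164 0.1362] [33.9 40. ]
[269.2 366.1] 202 [21 15] [0.6285 0.0827] [32.3 39.3]
```

>>> {"op": "carry_out", "data": {
  "commands": [
    [[-0.3,-0.165,0,0,0,0],[-0.3,-0.165,0,0,0,0],[-0.03,-0.02,0.1,0,0,0],[0,0,0.4,0,0,0],[0,0,0.5,0,0,0],[0,0,0.5,0,0,0],[0,0,0.5,0,0,0],[0,0,0.5,0,0,0],[0,0,0.5,0,0,0],[0,0,0.5,0,0,0],[0,0,0.3,0,0,0],[0,0,0.15,0,0,0],[0,0,0,0,0,0],[0,0,0,0,0,0]]
  ]
}}

```text
clock: 2.98
position: [0.4365, 0.1882, 0.0415]
ee_rot: [0.259, 0.966, 0.0, -0.0]
ft_force: [1.1, 0.3, -0.2]
grip_width: 0.998
grasp_force: 0.0
```

```bash
python3 - <<'E'
from h import *
go(.437,.187,.040)
E
```

```text
t 2.98 pos [0.4365 0.1882 0.0415] turn [ 0.   -0.    0.01] shift now [-0.026 -0.021  0.038] after turn [-0.026 -0.021  0.038] F [ 1.1  0.3 -0.2] w 0.998 0.0
```

>>> {"op": "carry_out", "data": {
  "commands": [
    [[-0.02,-0.02,0.03,0,0,0],[0,0,0,0,0,0],[0,0,0,0,0,0],[0,0,0,0,0,0],[0,0,0,0,0,0],[0,0,0,0,0,0],[0,0,0,0,0,0],[0,0,0,0,0,0],[0,0,0,0,0,0],[0,0,0,0,0,0],[0,0,0,0,0,0],[0,0,0,0,0,0]]
  ],
  "hand": 1,
  "force": 50
}}

```text
clock: 3.98
position: [0.4371, 0.1865, 0.0404]
ee_rot: [0.259, 0.966, 0.0, 0.0]
ft_force: [-0.8, -0.3, 5.6]
grip_width: 0.121
grasp_force: 48.7
```

```bash
python3 - <<'E'
from h import *
go(.597,.098,.19)
E
```

```text
t 3.98 pos [0.4371 0.1865 0.0404] turn [ 0.  0. -0.] shift now [-4.567  0.086 -3.741] after turn [-4.567  0.083 -3.741] F [-0.8 -0.3  5.6] w 0.121 48.7
```

>>> {"op": "carry_out", "data": {
  "commands": [
    [[0,0,-0.2,0,0,0],[0,0,-0.45,0,0,0],[0,0,-0.5,0,0,0],[0,0,-0.5,0,0,0],[0,0,-0.5,0,0,0],[0,0,-0.5,0,0,0],[0,0,-0.5,0,0,0],[0,0,-0.4,0,0,0],[-0.2,0,-0.2,0,0,0],[-0.5,0.01,0,0,0,0],[-0.5,0.01,0,0,0,0],[-0.5,0.01,0,0,0,0],[-0.5,0.01,0,0,0,0],[-0.5,0.01,0,0,0,0],[-0.5,0.01,0,0,0,0],[-0.5,0.01,0,0,0,0],[-0.5,0.01,0,0,0,0],[-0.3,0,0,0,0,0],[0,0,0,0,0,0],[0,0,0,0,0,0]]
  ]
}}

```text
clock: 5.65
position: [0.5943, 0.0987, 0.1895]
ee_rot: [0.259, 0.966, -0.0, -0.0]
ft_force: [-0.6, 0.4, -1.7]
grip_width: 0.125
grasp_force: 48.7
```

```bash
python3 - <<'E'
from h import *
go(.597,.098,.19)
for n in("wrist","side"): cv2.imwrite(f"pics/{n}2.png",cv2.cvtColor(camera(n),cv2.COLOR_RGB2BGR))
E
```

```text
t 5.65 pos [0.5943 0.0987 0.1895] turn [-0.01 -0.01 -0.01] shift now [-0.067  0.018 -0.013] after turn [-0.067  0.018 -0.013] F [-0.6  0.4 -1.7] w 0.125 48.7
```

View pics/wrist2.png

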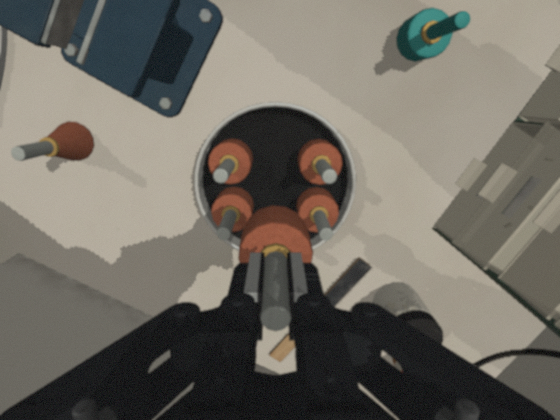

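View pics/side2.png

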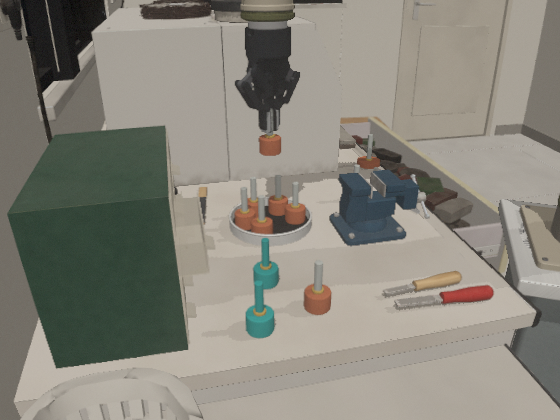

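The wrist view shows the stone in the grip over the tin, centred at about column 275. The side view shows it upright at about (270,145). I'll lower it into the middle.

>>> {"op": "carry_out", "data": {
  "commands": [
    [[-0.065,0.018,0,0,0,0],[0,0,0.3,0,0,0],[0,0,0.4,0,0,0],[0,0,0.4,0,0,0],[0,0,0.4,0,0,0],[0,0,0.4,0,0,0],[0,0,0.4,0,0,0],[0,0,0.4,0,0,0],[0,0,0.3,0,0,0],[0,0,0.2,0,0,0],[0,0,0.2,0,0,0],[0,0,0.1,0,0,0],[0,0,0.05,0,0,0],[0,0,0,0,0,0],[0,0,0,0,0,0],[0,0,0,0,0,0]]
  ]
}}

```text
clock: 7.08
position: [0.5975, 0.0986, 0.0488]
ee_rot: [0.259, 0.966, 0.0, 0.0]
ft_force: [0.1, 1.0, -1.1]
grip_width: 0.121
grasp_force: 48.7
```

```bash
python3 - <<'E'
from h import *
go(.597,.098,.0444)
E
```

```text
t 7.08 pos [0.5975 0.0986 0.0488] turn [ 0.01  0.01 -0.  ] shift now [ 0.005 -0.019  0.109] after turn [ 0.005 -0.019  0.109] F [ 0.1  1.  -1.1] w 0.121 48.7
```

>>> {"op": "carry_out", "data": {
  "commands": [
    [[0,-0.015,0.05,0,0,0],[0,0,0.03,0,0,0],[0,0,0.02,0,0,0],[0,0,0.01,0,0,0],[0,0,0.01,0,0,0],[0,0,0,0,0,0],[0,0,0,0,0,0]]
  ]
}}

```text
clock: 7.67
position: [0.597, 0.0979, 0.0444]
ee_rot: [0.259, 0.966, 0.0, 0.0]
ft_force: [-4.8, -0.5, 10.1]
grip_width: 0.124
grasp_force: 49.8
```

>>> {"op": "carry_out", "data": {
  "commands": [
    [[0,0,0,0,0,0],[0,0,0,0,0,0],[0,0,0,0,0,0],[0,0,0,0,0,0],[0,0,0,0,0,0],[0,0,0,0,0,0],[0,0,-0.2,0,0,0],[0,0,-0.4,0,0,0],[0,0,-0.5,0,0,0],[0,0,-0.5,0,0,0],[0,0,-0.5,0,0,0],[0,0,-0.5,0,0,0],[0,0,-0.5,0,0,0],[0,0,-0.4,0,0,0],[0,0,0,0,0,0]]
  ],
  "hand": 0.2
}}

```text
clock: 8.92
position: [0.5985, 0.098, 0.1877]
ee_rot: [0.259, 0.966, 0.002, 0.002]
ft_force: [1.3, -0.3, 0.5]
grip_width: 0.398
grasp_force: 0.0
```

```bash
python3 - <<'E'
from h import *
go(.4535,.317,.16)
E
```

```text
t 8.92 pos [0.5985 0.098  0.1877] turn [ 0.04  0.04 -0.01] shift now [5.882 2.921 0.681] after turn [5.877 2.928 0.691] F [ 1.3 -0.3  0.5] w 0.398 0.0
```

>>> {"op": "carry_out", "data": {
  "commands": [
    [[0.3,0.15,0,0,0,0],[0.5,0.25,0,0,0,0],[0.5,0.25,0,0,0,0],[0.5,0.25,0,0,0,0],[0.5,0.25,0,0,0,0],[0.5,0.25,0,0,0,0],[0.5,0.25,0.1,0,0,0],[0.5,0.25,0.1,0,0,0],[0.5,0.25,0.1,0,0,0],[0.5,0.25,0.1,0,0,0],[0.5,0.25,0.1,0,0,0],[0.5,0.25,0.1,0,0,0],[0.07,0.02,0.05,0,0,0],[0,0,0,0,0,0],[0,0,0,0,0,0]]
  ],
  "hand": -1
}}

```text
clock: 10.17
position: [0.4521, 0.3159, 0.1572]
ee_rot: [0.259, 0.966, -0.0, 0.0]
ft_force: [0.5, -0.3, -0.3]
grip_width: 1.004
grasp_force: 0.0
```

```bash
python3 - <<'E'
from h import *
go(.4535,.317,.040)
p=camera_params("wrist");im=camera("wrist")
for c,a,s in blobs(im,200):
    q=least_squares(lambda q:pred(p,*q)-c,ground(p,c,.015)).x
    print(c.round(1),a,s,q.round(4), np.ptp(proj(p,cyl(*q)),axis=0).round(1))
p=camera_params("top");im=camera("top")
cv2.imwrite("pics/top3.png",cv2.resize(cv2.cvtColor(im[120:300,150:390],cv2.COLOR_RGB2BGR),None,fx=3,fy=3))
E
```

```text
t 10.17 pos [0.4521 0.3159 0.1572] turn [-0.  0. -0.] shift now [-0.015  0.043  2.931] after turn [-0.015  0.041  2.931] F [ 0.5 -0.3 -0.3] w 1.004 0.0
[69.  19.4] 1498 [86 48] [0.2501 0.2461] [67.6 62.2]
[275.2 191.7] 989 [43 44] [0.4528 0.3161] [45.8 49.6]
[203.9 372.9] 444 [32 30] [0.5957 0.1414] [40.  44.8]
```

View pics/top3.png

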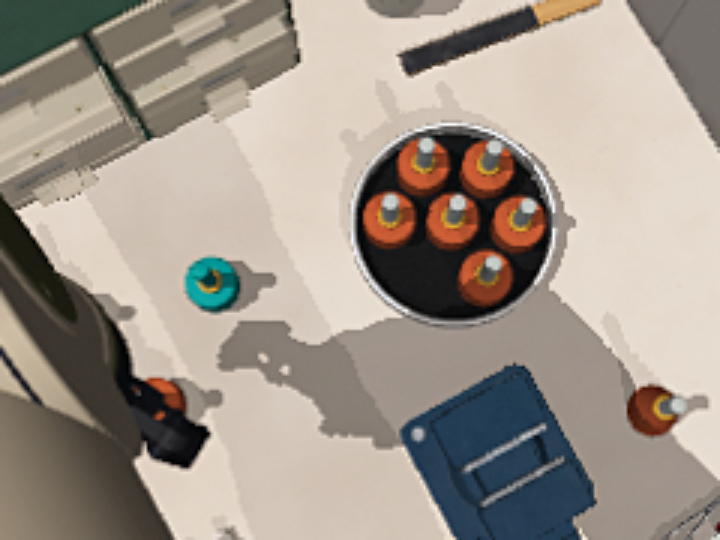

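The crop shows the first stone standing centred in the tin at (452,221), with the ring place at lower left (405,270) still empty. Next I'll pick up the second stone.

>>> {"op": "carry_out", "data": {
  "commands": [
    [[0,0.02,0.2,0,0,0],[0,0,0.4,0,0,0],[0,0,0.5,0,0,0],[0,0,0.5,0,0,0],[0,0,0.5,0,0,0],[0,0,0.4,0,0,0],[0,0,0.25,0,0,0],[0,0,0.15,0,0,0],[0,0,0.03,0,0,0],[0,0,0,0,0,0],[0,0,0,0,0,0]]
  ]
}}

```text
clock: 11.18
position: [0.4529, 0.3175, 0.041]
ee_rot: [0.259, 0.966, 0.001, 0.0]
ft_force: [0.7, -0.8, 0.8]
grip_width: 1.001
grasp_force: 0.0
```

>>> {"op": "carry_out", "data": {
  "commands": [
    [[0,0,0,0,0,0],[0,0,0,0,0,0],[0,0,0,0,0,0],[0,0,0,0,0,0],[0,0,0,0,0,0],[0,0,0,0,0,0],[0,0,0,0,0,0],[0,0,0,0,0,0],[0,0,0,0,0,0],[0,0,0,0,0,0],[0,0,0,0,0,0],[0,0,0,0,0,0]]
  ],
  "hand": 1,
  "force": 50
}}

```text
clock: 12.18
position: [0.4523, 0.3172, 0.0401]
ee_rot: [0.259, 0.966, -0.0, -0.0]
ft_force: [0.8, -0.5, -0.4]
grip_width: 0.128
grasp_force: 48.6
```

```bash
python3 - <<'E'
from h import *
go(.5546,.1225,.19)
E
```

```text
t 12.18 pos [0.4523 0.3172 0.0401] turn [-0. -0. -0.] shift now [-4.65  -2.936 -3.748] after turn [-4.65  -2.937 -3.748] F [ 0.8 -0.5 -0.4] w 0.128 48.6
```

>>> {"op": "carry_out", "data": {
  "commands": [
    [[0,0,-0.2,0,0,0],[0,0,-0.45,0,0,0],[0,0,-0.5,0,0,0],[0,0,-0.5,0,0,0],[0,0,-0.5,0,0,0],[0,0,-0.5,0,0,0],[0,0,-0.5,0,0,0],[0,0,-0.4,0,0,0],[-0.2,-0.13,-0.2,0,0,0],[-0.4,-0.25,0,0,0,0],[-0.45,-0.285,0,0,0,0],[-0.45,-0.285,0,0,0,0],[-0.45,-0.285,0,0,0,0],[-0.45,-0.285,0,0,0,0],[-0.45,-0.285,0,0,0,0],[-0.45,-0.285,0,0,0,0],[-0.45,-0.285,0,0,0,0],[-0.45,-0.285,0,0,0,0],[-0.35,-0.22,0,0,0,0],[0,0,0,0,0,0]]
  ]
}}

```text
clock: 13.85
position: [0.5535, 0.1213, 0.1901]
ee_rot: [0.262, 0.965, -0.001, 0.0]
ft_force: [0.6, -1.1, -0.2]
grip_width: 0.128
grasp_force: 48.7
```

>>> {"op": "carry_out", "data": {
  "commands": [
    [[-0.1,-0.056,0,0,0,0],[0,0,0,0,0,0],[0,0,0,0,0,0]]
  ]
}}

```text
clock: 14.1
position: [0.5543, 0.1229, 0.19]
ee_rot: [0.259, 0.966, 0.0, -0.0]
ft_force: [-0.0, -1.4, -1.7]
grip_width: 0.126
grasp_force: 48.7
```

```bash
python3 - <<'E'
from h import *
go(.5546,.1225,.0441)
cv2.imwrite("pics/w4.png",cv2.cvtColor(camera("wrist"),cv2.COLOR_RGB2BGR))
E
```

```text
t 14.1 pos [0.5543 0.1229 0.19  ] turn [-0. -0.  0.] shift now [-0.012 -0.005  3.647] after turn [-0.01  -0.005  3.647] F [-0.  -1.4 -1.7] w 0.126 48.7
```

View pics/w4.png

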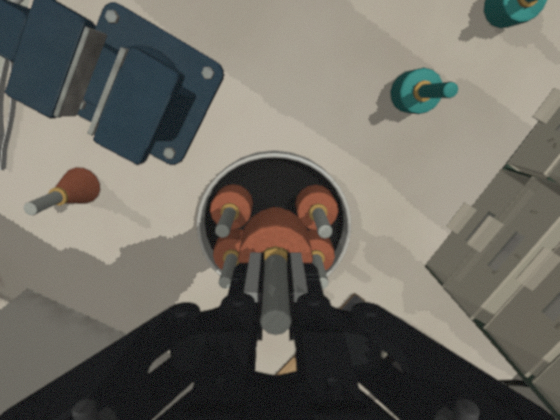

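The second stone is held upright at column 275. The empty ring place shows dark at about (272,175), and the neighbours' shanks are clear on both sides.

>>> {"op": "carry_out", "data": {
  "commands": [
    [[-0.01,0,0,0,0,0],[0,0,0.3,0,0,0],[0,0,0.4,0,0,0],[0,0,0.4,0,0,0],[0,0,0.4,0,0,0],[0,0,0.4,0,0,0],[0,0,0.4,0,0,0],[0,0,0.4,0,0,0],[0,0,0.3,0,0,0],[0,0,0.2,0,0,0],[0,0,0.2,0,0,0],[0,0,0.1,0,0,0],[0,0,0.05,0,0,0],[0,0,0,0,0,0],[0,0,0,0,0,0],[0,0,0,0,0,0]]
  ]
}}

```text
clock: 15.48
position: [0.5554, 0.1224, 0.0487]
ee_rot: [0.259, 0.966, 0.0, 0.0]
ft_force: [0.3, -0.7, -1.1]
grip_width: 0.124
grasp_force: 48.7
```

```bash
python3 - <<'E'
from h import *
go(.5546,.1225,.0441)
E
```

```text
t 15.48 pos [0.5554 0.1224 0.0487] turn [ 0.01  0.01 -0.  ] shift now [ 0.018 -0.008  0.115] after turn [ 0.018 -0.008  0.115] F [ 0.3 -0.7 -1.1] w 0.124 48.7
```

>>> {"op": "carry_out", "data": {
  "commands": [
    [[0.01,0,0.05,0,0,0],[0,0,0.03,0,0,0],[0,0,0.02,0,0,0],[0,0,0.01,0,0,0],[0,0,0.01,0,0,0],[0,0,0,0,0,0],[0,0,0,0,0,0]]
  ]
}}

```text
clock: 16.07
position: [0.5548, 0.1225, 0.044]
ee_rot: [0.259, 0.966, 0.0, 0.0]
ft_force: [-4.0, -0.7, 7.5]
grip_width: 0.125
grasp_force: 49.6
```

>>> {"op": "carry_out", "data": {
  "commands": [
    [[0,0,0,0,0,0],[0,0,0,0,0,0],[0,0,0,0,0,0],[0,0,0,0,0,0],[0,0,0,0,0,0],[0,0,0,0,0,0],[0,0,-0.2,0,0,0],[0,0,-0.4,0,0,0],[0,0,-0.5,0,0,0],[0,0,-0.5,0,0,0],[0,0,-0.5,0,0,0],[0,0,-0.5,0,0,0],[0,0,-0.5,0,0,0],[0,0,-0.5,0,0,0],[0,0,-0.2,0,0,0],[0,0,0,0,0,0]]
  ],
  "hand": 0.2
}}

```text
clock: 17.4
position: [0.5556, 0.1227, 0.1976]
ee_rot: [0.259, 0.966, 0.001, 0.001]
ft_force: [-0.5, 0.2, 0.4]
grip_width: 0.401
grasp_force: 0.0
```

>>> {"op": "carry_out", "data": {
  "commands": [
    [[0.4,0.2,0,0,0,0],[0.5,0.25,0,0,0,0],[0.5,0.25,0,0,0,0],[0.5,0.25,0,0,0,0],[0.5,0.25,0,0,0,0],[0.5,0.25,0,0,0,0],[0.5,0.25,0,0,0,0],[0.5,0.25,0,0,0,0],[0.5,0.25,0,0,0,0],[0,0,0,0,0,0],[0,0,0,0,0,0]]
  ]
}}

```text
clock: 18.32
position: [0.445, 0.2875, 0.1941]
ee_rot: [0.258, 0.966, -0.001, -0.001]
ft_force: [0.5, -0.9, -0.3]
grip_width: 0.397
grasp_force: 0.0
```

```bash
python3 - <<'E'
from h import *
go(.5546,.1225,.0441)
p=camera_params("top");im=camera("top")
for c,a,s in blobs(im):
    q=least_squares(lambda q:pred(p,*q,.004)-c,ground(p,c,.015)).x
    if np.hypot(*(q-[.597,.098]))<.09: print(c.round(1),a,s,q.round(4))
cv2.imwrite("pics/top5.png",cv2.resize(cv2.cvtColor(im[120:300,150:390],cv2.COLOR_RGB2BGR),None,fx=3,fy=3))
E
```

```text
t 18.32 pos [0.445  0.2875 0.1941] turn [-0.02 -0.01  0.02] shift now [-4.432 -2.207  3.749] after turn [-4.434 -2.202  3.749] F [ 0.5 -0.9 -0.3] w 0.397 0.0
[290.3 175.2] 186 [18 18] [0.6395 0.1228]
[311.6 175.8] 191 [18 19] [0.6395 0.0736]
[279.1 192.6] 191 [18 19] [0.5976 0.1475]
[300.2 193.1] 195 [18 19] [0.5978 0.0992]
[322.3 194.1] 197 [18 19] [0.5969 0.0487]
[289.5 210.8] 204 [18 19] [0.5561 0.1231]
[311.3 212. ] 203 [18 19] [0.5545 0.0735]
```

View pics/top5.png

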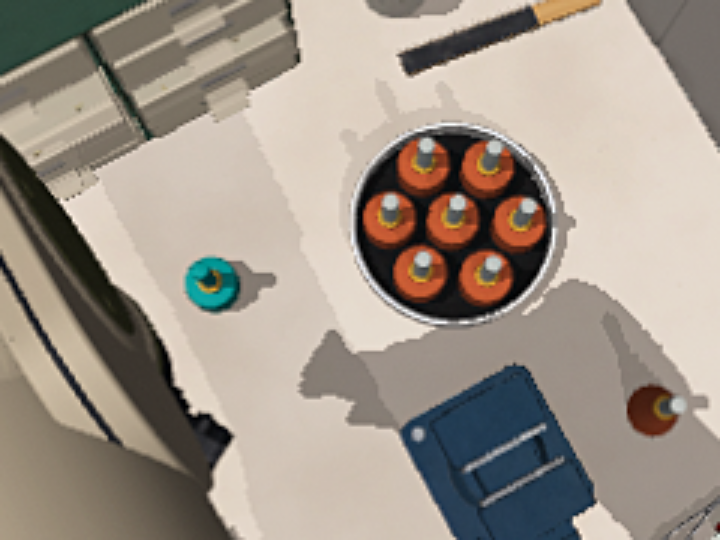

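Both stones now stand upright in their places, at (452,221) and (420,273) in the crop. They are within about 2 mm of centre, and the arm is clear.

```bash
python3 -c "from workcell import *;print(hand_in())"
```

```text
the job is handed in; nothing more can be done
None
```

Both straight stones stand shank up on the tin's floor, one in the middle and one in the empty ring place. Each measured within about 2 mm of its centre, and I handed the job in at about 18 s of the 51 s allowed; the hand-in gave no verdict.

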